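# Eject the cutter insert of a vegetable slicer and catch it with the other finger

### The arm

A 6-joint arm with a two-finger parallel gripper is mounted at the origin on a cart in front of the work surface, level with it; the furniture and walls round the work are solid. World frame = base frame: x ahead of the robot, y to its left, z up, the work surface at z = 0. Lengths are in m, angles in rad, forces in N, time in s.
With the tool pointing down it reaches from about 0.4 to 0.925 m from the base axis. Payload 12.5 kg.
Tool frame: the origin (TCP) lies between the finger pads; the fingertips stand 22 mm ahead of it and the grasp point (between the pads) lies 3 mm ahead of it; z points along the fingers, y is the line along which they close (so a half turn about z gives the same grasp; the last joint's range is limited). The gripper opens to 95 mm and grips with 3 to 60 N. Pads are 20 mm wide; open, the fingers measure 119 mm over their backs; the gripper's body (75 mm by 180 mm) begins 59 mm behind the grasp point.
Start: joints at [1.214, 0.491, 1.559, -0, 1.092, -0.106], TCP at [0.155, 0.605, 0.237] pointing down, gripper open.
Joint ranges: [-3.1, 3.1], [-0.84, 2.19], [0.05, 2.79], [-1.13, 4.28], [0.06, 2.93], [-2.69, 2.69]. Speed limits (rad/s): [2.22, 2.22, 2.79, 3.14, 3.14, 3.14].

### API

Orientations are given as a rotation vector (axis times angle).
In Python, from station import arm gives the robot as it stands. Calls block until the motion is done:
- arm.reach(position, orientation): joint-space move of the TCP to a pose.
- arm.movel(position, attitude=None, v=0.15): straight line of the TCP; attitude=None keeps the orientation; v is the mean speed in m/s.
- arm.goto_joints(angles): joint-space move.
- arm.gripper_to(opening): finger opening in m; the grip force is fixed at half the most; returns when the fingers have stopped.
- arm.sleep(seconds).
- arm.inverse_kinematics(position, orientation): joint angles nearest the present ones, or None.
- arm.sense(): the state.
- arm.snapshot(name): name is "side" or "top" or "wrist"; returns the picture (480x640x3 uint8, blue, green, red); there is no depth.
- arm.get_calibration(name): a dict with "fx", "fy", "cx", "cy" (pixels), "pose" (4x4, takes a point from camera to world coordinates); the wrist camera has in their place "T_tool_cam" (4x4, takes a point from camera to tool coordinates, whose origin is the TCP and whose axes are the flange's). Camera axes: x right, y down, z forward; pixel columns grow to the right and rows downward; lengths in m; the calibration is good to about 2 mm. A picture is of the moment at which its call begins: read the wrist's pose just before it. get_calibration takes no time and is no camera call.
A pose or a line that the arm cannot do raises arm.IKError and nothing moves.
- arm.close_job(): hands the job in; it is judged then, once.
The state is a dict: "clock": time; "q": joint angles; "joint_vel": joint speeds; "effort": joint torques, N m; "position": TCP position; "tool_rot": TCP orientation; "ft_force": force on the tool from outside, world axes, zero at the start; "torque": the same for the moment, N m; "finger_gap": finger opening in m; "gripper_force": force on a finger pad.
Only numpy, scipy, OpenCV 4.12 (cv2) and the standard library are available. Lean on these libraries where they do the work, as an engineer would, in place of code of your own. Each camera call takes 0.05 s, during which the arm holds its last target. There are 200 camera calls.

### The job

Take the cutter insert out of the vegetable slicer's seat for washing: with one finger press the release lever right down, and with the other finger, waiting in front of the insert's upright fin, trap the insert as it springs out, within about 3 cm of its seat, and hold it still there for a moment with the lever still down. Then ease off the lever and let the insert down the sloping runway gently against that finger until it rests on the rim at the low end, and leave it there. Only touch it: do not grip or lift the insert, do not let it run away down the slope, and leave the lemon, the garlic and the cup beside the slicer where they are.

Things in the scene. Friction and masses are not known exactly. Their poses are not given: they have to be found in the camera images.
- runway: Fixed sloping bed of the vegetable slicer: slippery steel runway 96 mm wide between black side rails 13 mm high, handle loop at the high end. Origin: on the lower runway surface, centre line, 60 mm above the worktop. x: uphill along the centre line; z: square off the surface. Slope 14 degrees, low end towards the robot, turned up to 0.5 rad either way. At x > 20 mm the deck is 6 mm higher.
- rim (a point): Top middle of the black end rim across the low end of the runway, on its inner (uphill) face: x = -124 mm of the runway, 9 mm above its surface.
- insert: Loose grey cutter insert, 0.12 kg: plate 44 mm long (along the slope), 90 wide, 6 thick, 3 mm teeth near its front (downhill) edge, upright fin. Origin: centre of the underside, axes as the runway's. Seated: origin at runway x = -2 mm; against the rim: -102 mm. Two spring pins behind it push it out (1 N, first 10 mm) as soon as the lever's claw lifts off its rear ledge; then it slides by itself.
- fin (a point): Middle of the top edge, on the downhill face, of the insert's upright fin: 44 mm wide across the slope, 6 mm thick (insert x = 0 to +6 mm), top 40 mm above the insert's underside. The downhill face, which a finger can stop, is the insert's plane x = 0.
- lever_pad (a point): Middle of the top of the release lever's ridged black pad, 24 mm long (along the slope) and 40 wide, uphill of the insert on the centre line. Lever up: pad parallel to the bed, its top 19 mm above the lower runway surface, its middle at runway x = +46 mm (48 mm uphill of the seated fin's downhill face). No part of the lever or its pivot stands higher than the pad.
- release_lever (a joint): Angle of the sprung lever, rad: 0 = up (latched), 0.26 = right down; the claw lets go at about 0.18. Pivot 18 mm downhill of the middle of the pad and 5 mm below its top: the middle goes down about 5 mm. About 2.5 N on the pad's middle holds it right down, 6 N close to its downhill edge; it springs back when let go.
- lemon: Loose lemon, 72 x 57 x 58 mm, on the worktop beside the slicer; origin at the centre of its underside.
- garlic: Loose garlic bulb, 60 x 57 x 58 mm, on the worktop beside the slicer; origin at the centre of its underside.
- espresso_cup: Loose white espresso cup, 62 x 87 x 51 mm, on the worktop beside the slicer; origin at its underside.

How it is judged:
By the outcome, as a careful person would: the job done as asked, in the order asked, and still so for the second after the job is handed in, with the robot touching nothing.
It also fails if it takes over 35 s, if anything falls off the work surface, if the arm or the gripper's body presses on something with over 40 N, if the wrist force passes 120 N, or if a joint passes its speed limit or range.

## Working session

There is one attempt and no reset: what is moved stays moved. The work goes in short steps, each a Python script; the robot and the scene stay as the last script left them, time stands still between calls to the robot, and variables do not carry over. Pictures are saved under pics/ and viewed, at most 10 in all, crops included, and the job is handed in when it is done.

```bash
mkdir -p pics; ls; python3 - <<'E'
from station import arm
import cv2,numpy as np
np.set_printoptions(precision=4,suppress=True)
for n in ("top","side"):
    im=arm.snapshot(n); cv2.imwrite(f"pics/{n}1.png",im); print(n,arm.get_calibration(n))
print(arm.get_calibration("wrist"));print(arm.sense())
E
```

```text
pics
top {'fx': 512.0979046710223, 'fy': 512.0979046710223, 'cx': 316.08432062239245, 'cy': 236.4165801752046, 'pose': array([[-0.0045, -0.9978,  0.0665,  0.4906],
       [-0.9995,  0.0066,  0.0316,  0.0279],
       [-0.0319, -0.0663, -0.9973,  1.0841],
       [ 0.    ,  0.    ,  0.    ,  1.    ]])}
side {'fx': 532.8480408675755, 'fy': 532.8480408675755, 'cx': 330.5757046082615, 'cy': 251.96167123518316, 'pose': array([[ 0.9999, -0.0121, -0.0063,  0.5702],
       [-0.0009, -0.5232,  0.8522, -0.7788],
       [-0.0136, -0.8521, -0.5231,  0.602 ],
       [ 0.    ,  0.    ,  0.    ,  1.    ]])}
{'fx': 430.7083812200355, 'fy': 430.7083812200355, 'cx': 316.9441847584504, 'cy': 238.62821563140074, 'T_tool_cam': array([[-0.0005, -0.967 , -0.2546,  0.0714],
       [ 1.    , -0.0005, -0.    ,  0.0001],
       [-0.0001, -0.2546,  0.967 , -0.1474],
       [ 0.    ,  0.    ,  0.    ,  1.    ]])}
{'clock': 0.1, 'q': array([ 1.2144,  0.4915,  1.5594,  0.    ,  1.0917, -0.1056]), 'joint_vel': array([-0.0015, -0.0011, -0.0009, -0.    , -0.0004,  0.0016]), 'effort': array([  0.0031, -61.3624, -25.8608,   0.0695,   0.047 ,  -0.0001]), 'position': array([0.155 , 0.6053, 0.2361]), 'tool_rot': array([-0.3929, -3.1167,  0.0015]), 'ft_force': array([ 0.3792, -0.4411,  0.1409]), 'torque': array([-0.0204, -0.0119,  0.0296]), 'gripper_force': 0.0, 'finger_gap': 0.09493374396493423}
```

View pics/top1.png

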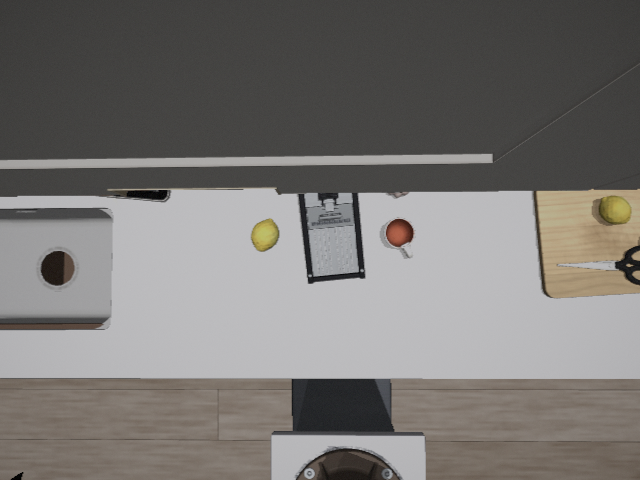

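View pics/side1.png

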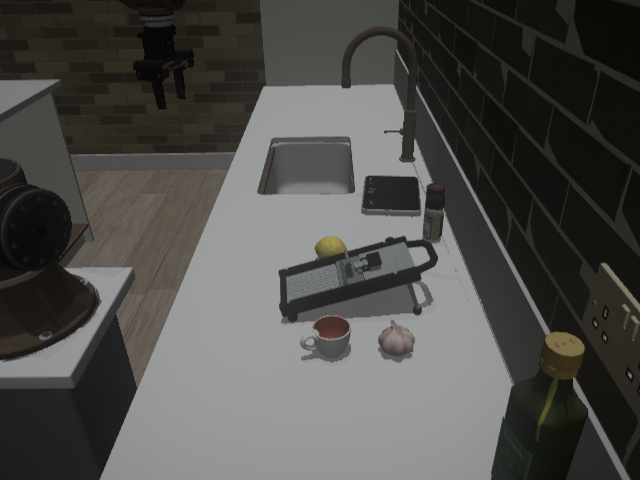

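The top view shows the slicer running from its low end, with corners near (309,282) and (364,276), up to about (328,192), where a dark cabinet edge hides the rest. The lemon is at (265,235), the cup at (400,235) and the garlic at (397,192). The side view shows the fin near (349,265) and the lever pad near (372,260). The arm has to stay low under the cabinet, so I'll get rough positions from these two views and then look with the wrist camera.

```bash
cat > h.py <<'E'
from station import arm
import cv2,numpy as np
from scipy.spatial.transform import Rotation as R
np.set_printoptions(precision=4,suppress=True)
def cam(name,s=None):
    c=arm.get_calibration(name)
    if name=="wrist":
        T=np.eye(4);T[:3,:3]=R.from_rotvec(s["tool_rot"]).as_matrix();T[:3,3]=s["position"];P=T@c["T_tool_cam"]
    else: P=np.array(c["pose"])
    return np.array([[c["fx"],0,c["cx"]],[0,c["fy"],c["cy"]],[0,0,1]]),P
def onz(K,P,uv,z):
    d=P[:3,:3]@np.linalg.inv(K)@[*uv,1]; return P[:3,3]+d*(z-P[2,3])/d[2]
def proj(K,P,X):
    p=(np.linalg.inv(P)@np.c_[X,np.ones(len(X))].T)[:3]; p=K@p; return (p[:2]/p[2]).T
def frame(p):  # x,y of runway origin, yaw -> R,o
    return R.from_euler("ZY",[p[2],-np.radians(14)]).as_matrix(),np.array([p[0],p[1],.06])
E
python3 - <<'E'
from h import *
K,P=cam("top")
for uv,z in [((309,282),.035),((364,276),.035),((300,195),.12),((358,192),.12),((265,235),.03),((400,235),.05),((397,192),.03)]: print(uv,onz(K,P,uv,z))
K,P=cam("side")
for uv,z in [((349,252),.1),((372,258),.09),((397,345),.03),((287,310),.035)]: print(uv,onz(K,P,uv,z))
# ik checks
for yaw in(0.05,-.1):
  Rr,o=frame((.62,.02,yaw))
  for sgn in(1,-1):
    M=np.c_[-sgn*Rr[:,1]*-1,sgn*Rr[:,0],-Rr[:,2]]
    M[:,0]=np.cross(M[:,1],M[:,2])
    for x in (.02,-.08):
      print(sgn,yaw,x,arm.inverse_kinematics(o+Rr@[x,0,.05],R.from_matrix(M).as_rotvec()))
# look pose candidates
for t in(0,.3,.6):
  # tool pointing down, tilted forward by t, wrist cam on near side
  for s in (1,-1):
    z=np.array([np.sin(t),0,-np.cos(t)]);y=np.array([0,s,0.]);M=np.c_[np.cross(y,z),y,z]
    print(t,s,M[:,0],arm.inverse_kinematics([.42,0,.33],R.from_matrix(M).as_rotvec()))
E
```

```text
(309, 282) [0.4673 0.0761 0.035 ]
(364, 276) [ 0.4791 -0.0362  0.035 ]
(300, 195) [0.6339 0.0887 0.12  ]
(358, 192) [ 0.6387 -0.0213  0.12  ]
(265, 235) [0.5645 0.1672 0.03  ]
(400, 235) [ 0.5613 -0.1085  0.05  ]
(397, 192) [ 0.6517 -0.1063  0.03  ]
(349, 252) [0.5972 0.0381 0.1   ]
(372, 258) [0.6385 0.0328 0.09  ]
(397, 345) [ 0.6688 -0.1328  0.03  ]
(287, 310) [ 0.4877 -0.0454  0.035 ]
1 0.05 0.02 [-0.0859  0.575   1.8298  0.069   0.4956 -0.1926]
1 0.05 -0.08 [-0.114   0.519   2.0822  0.1334  0.3017 -0.2867]
-1 0.05 0.02 None
-1 0.05 -0.08 None
1 -0.1 0.02 [-0.0718  0.5755  1.8286 -0.0144  0.4933  0.0401]
1 -0.1 -0.08 [-0.0659  0.5205  2.0782 -0.028   0.2988  0.0599]
-1 -0.1 0.02 None
-1 -0.1 -0.08 None
0 1 [-1.  0.  0.] [-0.1576  0.0918  1.8829  0.      1.1669 -1.7284]
0 -1 [1. 0. 0.] [-0.1576  0.0918  1.8829 -0.      1.1669  1.4132]
0.3 1 [-0.9553  0.     -0.2955] [-0.1915 -0.0227  2.0351  0.0759  0.8357 -1.8049]
0.3 -1 [0.9553 0.     0.2955] [-0.1915 -0.0227  2.0351  0.0759  0.8357  1.3366]
0.6 1 [-0.8253  0.     -0.5646] [-0.2385 -0.1068  2.2045  0.296   0.475  -2.0337]
0.6 -1 [0.8253 0.     0.5646] [-0.2385 -0.1068  2.2045  0.296   0.475   1.1079]
```

```bash
python3 - <<'E'
import cv2
im=cv2.imread("pics/side1.png")[220:330,260:450]
cv2.imwrite("pics/side1c.png",cv2.resize(im,None,fx=4.2,fy=4.2,interpolation=cv2.INTER_CUBIC))
E
```

```text
(no output)
```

View pics/side1c.png

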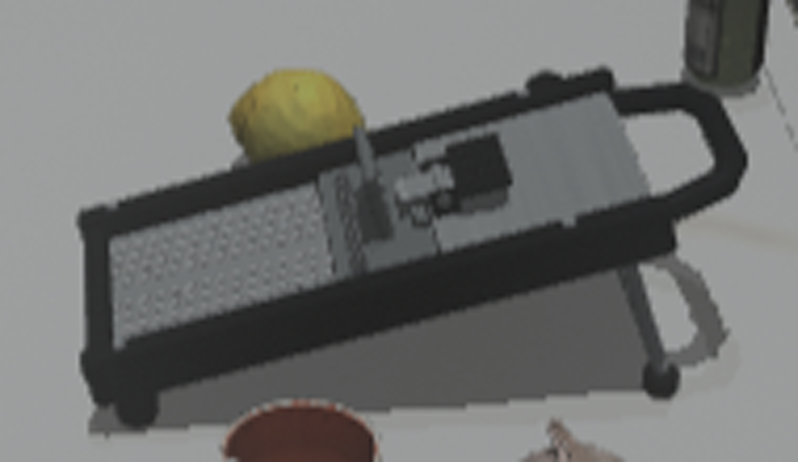

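The crop confirms the layout: the fin's top middle is near (348,257) in the full side image, the pad middle near (374,259), and the rim is at the left. That gives a runway origin of about (0.609, 0.037) and a yaw of about 0.12. Next I'll move the wrist to a look pose over the runway, already in the working orientation.

```bash
cat >> h.py <<'E'
def pose(p,x,y,z):   # TCP pose in runway coordinates, tool y uphill, tool z into the bed
    Rr,o=frame(p); M=np.c_[Rr[:,1],Rr[:,0],-Rr[:,2]]
    return o+Rr@[x,y,z],R.from_matrix(M).as_rotvec()
E
python3 - <<'E'
from h import *
p=(.609,.037,.12)
a,b=pose(p,-.04,-.02,.18)
q=arm.inverse_kinematics(a,b);print(a,q)
arm.reach(a,b); s=arm.sense(); im=arm.snapshot("wrist"); cv2.imwrite("pics/w1.png",im)
np.save("w1.npy",np.r_[s["position"],s["tool_rot"]]); print(s["position"],s["tool_rot"],s["clock"],s["ft_force"])
K,P=cam("wrist",s); Rr,o=frame(p)
X=np.array([[-.002,0,.04],[.046,0,.019],[-.124,0,.009],[-.124,.048,.009],[-.124,-.048,.009]])
print(proj(K,P,o+X@Rr.T))
E
```

```text
[0.5296 0.0073 0.225 ] [-0.1407  0.2959  1.9502  0.1017  0.6616 -0.3336]
[0.5297 0.0079 0.225 ] [1.9674 2.2213 0.2728] 2.6 [ 0.5811  0.5786 -0.557 ]
[[373.1346 205.0277]
 [435.8061 199.873 ]
 [204.2622 197.5254]
 [199.8511 131.1826]
 [208.3505 259.0137]]
```

View pics/w1.png

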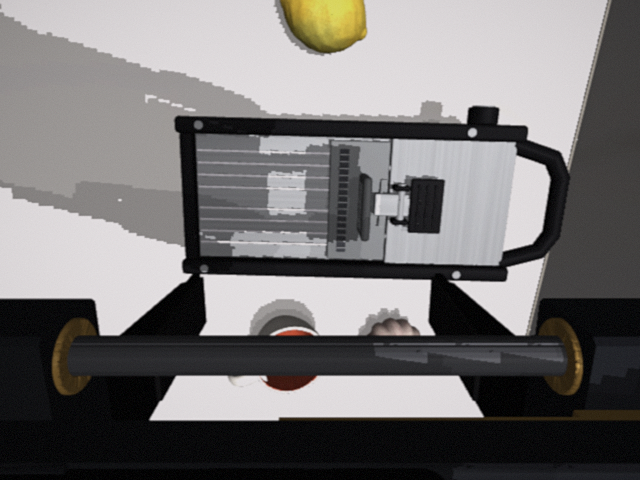

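```bash
python3 - <<'E'
import cv2,numpy as np
im=cv2.imread("pics/w1.png")
a=cv2.resize(im[120:280,180:240],None,fx=3.6,fy=3.6,interpolation=cv2.INTER_CUBIC)
b=cv2.resize(im[160:256,335:455],None,fx=4.8,fy=4.8,interpolation=cv2.INTER_CUBIC)
o=np.zeros((580,800,3),np.uint8);o[:a.shape[0],:a.shape[1]]=a;o[:b.shape[0],220:220+b.shape[1]]=np.clip(b*1.8,0,255)
cv2.imwrite("pics/w1c.png",o)
E
```

```text
(no output)
```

View pics/w1c.png

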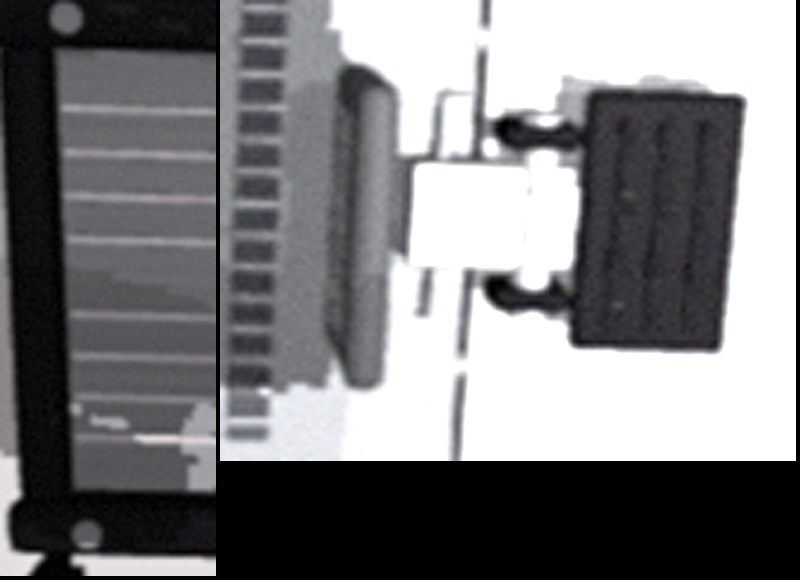

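```bash
python3 - <<'E'
from h import *
from scipy.optimize import least_squares
w=np.load("w1.npy"); K,P=cam("wrist",dict(position=w[:3],tool_rot=w[3:]))
X=np.array([[.034,.02,.019],[.058,.02,.019],[.058,-.02,.019],[.034,-.02,.019],[-.002,.022,.04],[-.002,-.022,.04],[.004,.022,.04],[.004,-.022,.04],[-.124,.048,.009],[-.124,-.048,.009]])
U=np.array([[411.7,179.2],[444.2,180.2],[439.2,232.9],[408.5,232.1],[364.8,176.7],[362.1,240.8],[371.3,177.7],[368.3,240.8],[195.6,133.9],[200.3,256.7]])
def f(p):
    Rr,o=frame(p); o=o+[0,0,p[3] if len(p)>3 else 0]; return (proj(K,P,o+X@Rr.T)-U).ravel()
for p0 in ([.609,.037,.12],[.609,.037,.12,0]):
    r=least_squares(f,p0,loss="soft_l1");print(r.x);print(r.fun.reshape(-1,2).T)
p=r.x[:3]
for n,U2 in(("side",[[348.5,256.5],[374,259]]),("top",[])):
    K,P=cam(n);Rr,o=frame(p);print(n,proj(K,P,o+np.array([[-.002,0,.04],[.046,0,.019],[-.124,.048,.009],[-.124,-.048,.009]])@Rr.T))
np.save("p.npy",least_squares(f,[.609,.037,.12],loss="soft_l1").x)
E
```

```text
[0.6022 0.0329 0.0954]
[[ 0.2503  1.4635  1.0898 -0.8662 -0.1481 -0.7719  2.4138  1.7558 -4.3809
  -3.0824]
 [-1.3031 -1.4788  0.4987  0.5276  0.382   0.6037 -0.3965  0.8085 -2.3041
   3.3968]]
[ 0.6049  0.032   0.0911 -0.0064]
[[-0.4888 -0.0413 -0.4631 -1.7044  0.2178 -0.6024  2.5618  1.7243 -0.08
   0.2391]
 [-0.5161 -0.5697  0.2008  0.1137  0.9854 -0.2801  0.2394 -0.0448 -1.4222
   1.6392]]
side [[346.9489 254.9135]
 [375.3721 257.3206]
 [286.2165 271.7141]
 [287.3722 301.8507]]
top [[330.6042 217.207 ]
 [328.0518 191.5337]
 [312.5468 276.4737]
 [359.5416 271.9694]]
```

```bash
cat >> h.py <<'E'
p=(.6035,.0325,.093); XC=.0145; UP=frame(p)[0][:,2]; AX=frame(p)[0][:,0]
def go(x,tip,v): 
    a,b=pose(p,x,0,tip+.022); arm.movel(a,b,v=v)
def F(n=4):
    f=[]
    for _ in range(n): f.append(arm.sense()["ft_force"]); arm.sleep(.02)
    f=np.mean(f,0); return np.array([f@AX,f@UP])
E
python3 - <<'E'
from h import *
arm.gripper_to(.059)
go(XC,.06,.15); go(XC,.030,.08)
s=arm.sense(); print(s["clock"],s["finger_gap"],s["position"],pose(p,XC,0,.052)[0],F())
for n in("wrist","side"): im=arm.snapshot(n); cv2.imwrite(f"pics/{n}2.png",im)
a=cv2.resize(im[190:320,270:440],None,fx=4,fy=4,interpolation=cv2.INTER_CUBIC); cv2.imwrite("pics/side2c.png",np.clip(a*1.5,0,255).astype(np.uint8))
E
```

```text
4.85 0.05906388682323462 [0.6049 0.0326 0.1135] [0.605  0.0326 0.114 ] [ 0.1503 -0.0194]
```

View pics/side2c.png

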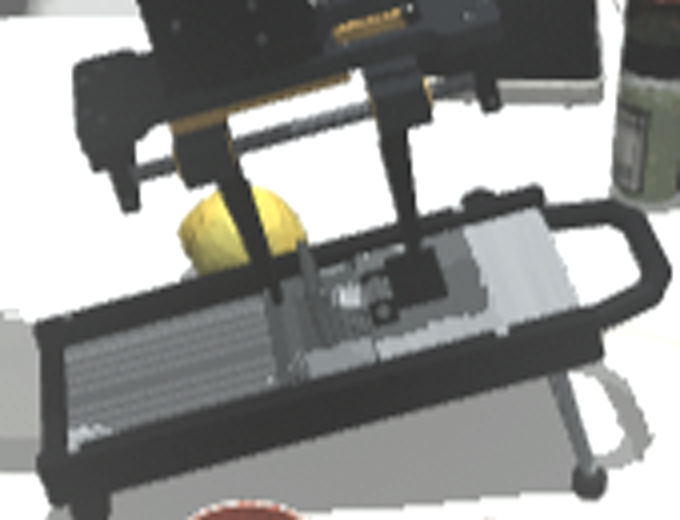

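View pics/wrist2.png

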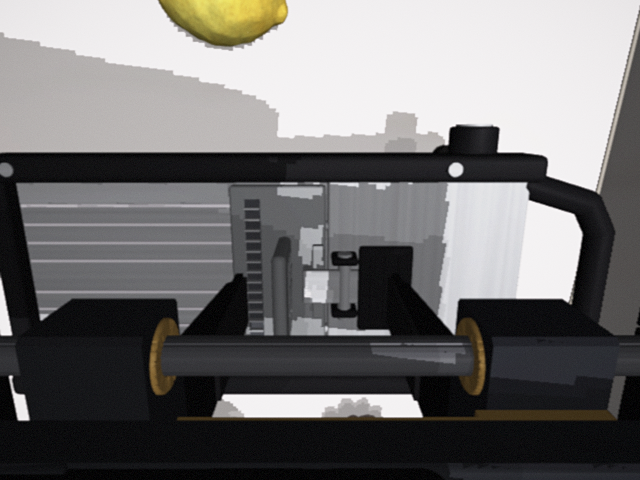

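Both views show finger 1 just downhill of the fin (side crop about (275,297), fin about (300,290)). Finger 2 is over the pad (about (412,245), pad centre about (416,275)). Now I'll press in small steps using the force reading.

```bash
python3 - <<'E'
from h import *
b=F(6); t=.030
while t>.004:
    t-=.001; go(XC,t,.02); f=F(3)-b
    print(round(t*1000,1),f)
    if f[1]>6: break
arm.sleep(.3); s=arm.sense();print(s["clock"],s["position"],F()-b)
np.save("press.npy",[t,*b])
im=arm.snapshot("wrist"); c=arm.snapshot("side")
a=cv2.resize(c[190:320,270:440],None,fx=3,fy=3,interpolation=cv2.INTER_CUBIC)
o=np.zeros((590,800,3),np.uint8);o[:200,:]=0;o[:390,:510]=np.clip(a.astype(float)*1.5,0,255);o[390:590,:600]=im[190:390,:600]
cv2.imwrite("pics/c3.png",o)
E
```

```text
29.0 [ 0.4    -0.4018]
28.0 [-0.241  -0.0592]
27.0 [ 0.3829 -0.3839]
26.0 [ 0.6938 -0.82  ]
25.0 [ 0.5942 -0.3058]
24.0 [ 0.1405 -0.4333]
23.0 [ 0.5176 -0.2722]
22.0 [ 0.586  -0.9307]
21.0 [0.3682 0.2575]
20.0 [ 0.2843 -0.263 ]
19.0 [1.122  1.0256]
18.0 [1.6609 1.1822]
17.0 [2.0528 1.1901]
16.0 [2.4062 1.4161]
15.0 [2.7023 1.9409]
14.0 [ 0.1272 10.0784]
10.2167 [0.6089 0.033  0.0991] [ 0.1188 10.6602]
```

View pics/c3.png

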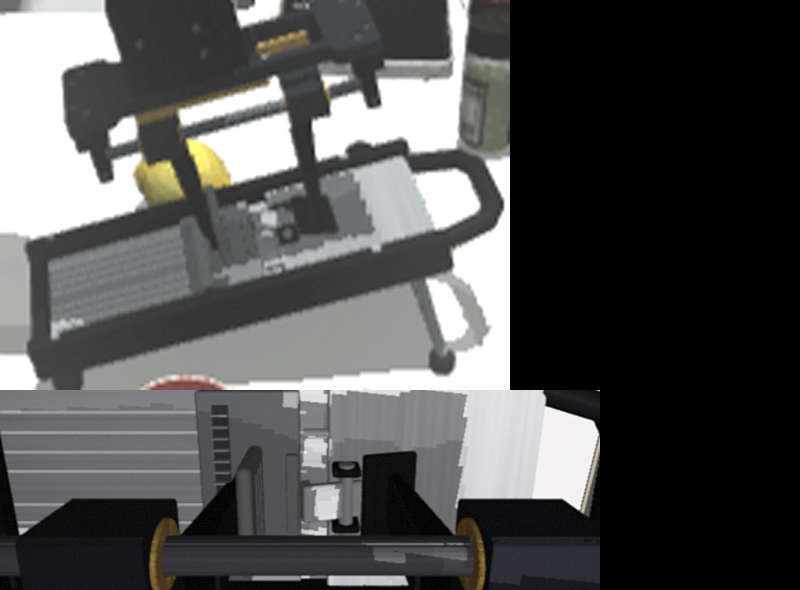

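The insert is out, with its fin resting against finger 1 (side crop about (210,225)) and the pad pressed fully down. I'll hold, ease off the lever, and let the insert down.

```bash
python3 - <<'E'
from h import *
t,b=np.load("press.npy")[0],np.load("press.npy")[1:]
arm.sleep(.8)
go(XC,.024,.012); print(arm.sense()["clock"],F()-b)
go(XC-.04,.024,.025); print(arm.sense()["clock"],F()-b)
c=[arm.snapshot("side")]
go(XC-.083,.024,.022); print(arm.sense()["clock"],F()-b)
go(XC-.095,.024,.012); s=arm.sense();print(s["clock"],s["position"],F()-b)
c.append(arm.snapshot("side"))
cv2.imwrite("pics/c4.png",np.hstack([np.clip(cv2.resize(i[200:320,260:390],None,fx=3,fy=3,interpolation=cv2.INTER_CUBIC).astype(float)*1.5,0,255) for i in c]))
E
```

```text
12.1667 [-0.2954 -0.3954]
13.9833 [ 0.09   -0.1987]
16.2083 [-0.3442  0.2008]
17.425 [0.5147 0.0242 0.0852] [ 0.2143 -0.4138][ WARN:0@3.476] global loadsave.cpp:1063 imwrite_ Unsupported depth image for selected encoder is fallbacked to CV_8U.
```

View pics/c4.png

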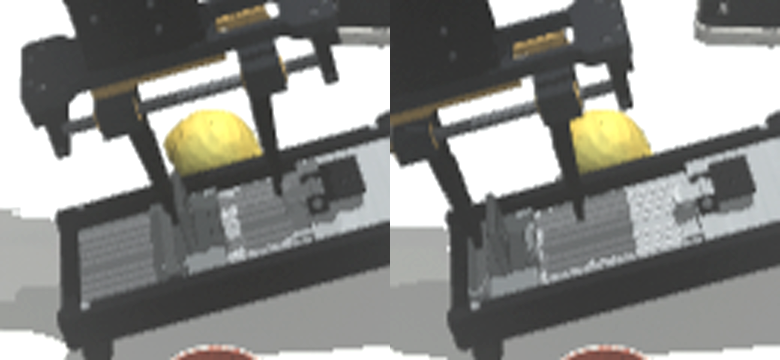

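The insert followed the finger down and now rests against the rim, and the finger has moved clear of the fin. I'll lift away along the runway normal.

```bash
python3 - <<'E'
from h import *
go(XC-.093,.024,.02); go(XC-.093,.13,.08); arm.sleep(.3)
print(arm.sense()["clock"]); c=arm.snapshot("side")
cv2.imwrite("pics/c5.png",np.clip(cv2.resize(c[200:370,250:450],None,fx=3,fy=3,interpolation=cv2.INTER_CUBIC).astype(float)*1.5,0,255).astype(np.uint8))
E
```

```text
19.5667
```

View pics/c5.png

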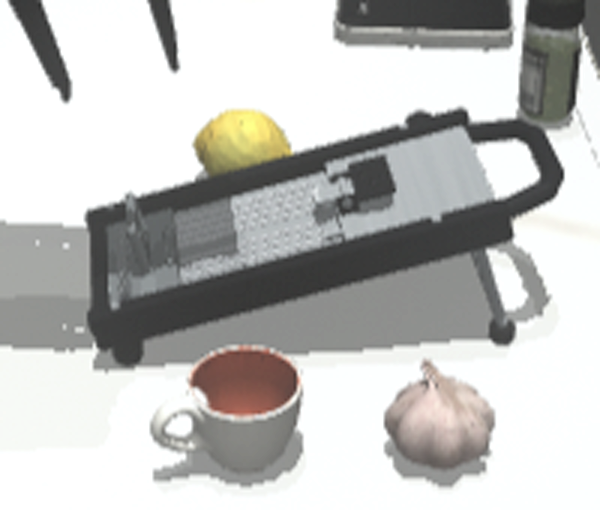

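The insert rests on the rim (fin about (135,235) in the crop), the lever is up, and the lemon, cup and garlic haven't moved. The gripper is clear.

```bash
python3 -c "
from station import arm
print(arm.close_job())"
```

```text
the job is handed in; nothing more can be done
None
```

The job is handed in: the insert was trapped close to its seat with the lever right down, then let down gently, and it now rests on the rim with the lever back up and the lemon, garlic and cup where they were (about 20 s on the robot's clock).

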